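# Load the filter cassette and hold the collar home

## Robot

A 6-joint arm with a two-finger parallel gripper is mounted at the origin on the work surface. World frame = base frame: x ahead of the robot, y to its left, z up, the work surface at z = 0. Lengths are in mm, angles in rad, forces in N, time in s.
With the tool pointing down it reaches from about 350 to 975 mm from the base axis. Payload 7.1 kg.
Tool frame: the origin (TCP) lies midway between the tips of the shut fingers; the grasp point (between the pads) lies 19 mm behind it; y points along the fingers, z is the direction in which the jaws open and shut, and the axes are right-handed (so a half turn about y gives the same grasp; the last joint's range is limited). The gripper opens to 88 mm and grips with 3 to 60 N. Pads are 20 mm wide; open, the fingers measure 115 mm over their backs; the gripper's body (75 mm by 178 mm) begins 61 mm behind the grasp point.
Start: joints at [1.283, 0.423, 1.63, -0, 1.089, -0.019], TCP at [165.953, 602.548, 222.675] pointing down, gripper open.
Joint ranges: [-3, 3], [-0.9, 2.11], [0.09, 2.58], [-1.31, 4.45], [0.11, 2.69], [-2.54, 2.54]. Speed limits (rad/s): [2.39, 2.39, 3.01, 3.14, 3.14, 3.14].

## Interface

Orientations are given as a unit quaternion [x, y, z, w].
In Python, from bench import arm, viewer, close_job gives the robot as it stands.
- The arm moves only by the tool step_arm, never from a script. Its argument "motion" is a list of rows, each a list of 6 numbers: the shift along the world's x, y, z in m, then the turn, a rotation vector about the world's x, y, z in rad. In form: [[dx, dy, dz, rx, ry, rz], ...]. A call has 1 to 5 rows; each row shifts and turns the commanded pose from where the row before left it; what a row does not reach is not made up. A row lasts 1/10 s, in which the tool goes at most 50 mm and 8.59 degrees, less where a joint would pass 70% of its speed; a pose out of reach is approached as far as the arm can. A call with a gripper value outside its range is refused whole. "hand" is the finger opening in m, from 0 to 0.0878, set as the call begins (left out, the last holds). The fingers move at their own pace and stop on an object; "newtons" is the grip in N (left out, the last holds). Time passes only in rows, so rows that do not move let the fingers close. It gives the time, the measured TCP pose, the force and the opening at its end, in the units of the state.
- arm.state(): the state, without advancing time (a new reading comes with each control period).
- viewer.read_camera(name): name is "side" or "top" or "wrist"; returns a dict with "frame" (400x640x3 uint8, red, green, blue), "mtx" (3x3 intrinsics, pixels), "k1" (the pictures are not rectified: a ray, as slopes to the right and down, at radius r is drawn at 1 + k1 r^2 times it, then the intrinsics apply), "position" and "rotation" of the camera in the world; the wrist camera has in their place "mount" (4x4, takes a point from camera to tool coordinates, whose origin is the TCP and whose axes are the tool frame's). Camera axes: x right, y up, looking along -z (the intrinsics and any distortion apply to the point x, -y, -z); pixel columns grow to the right and rows downward; lengths in mm; the calibration is good to about 2 mm. A picture is of the moment at which its call begins: read the wrist's pose just before it. There is no depth.
- close_job(): hands the job in, once; it reports no verdict.
The state is a dict: "t": time; "q": joint angles; "dq": joint speeds; "joint_efforts": joint torques, N m; "eef_pos": TCP position; "tool_rot": TCP orientation; "wrist_force": force on the tool from outside, world axes, zero at the start; "wrist_torque": the same for the moment, N m; "grip_width": finger opening in mm.
Only numpy, scipy, OpenCV 4.12 (cv2) and the standard library are available. Lean on these libraries where they do the work, as an engineer would, in place of code of your own. Each camera call takes 0.05 s, during which the arm holds its last target. There are 200 camera calls.

## Task

Take the flat filter cassette out of its white stand, slide it edgewise all the way down into the slot of the aluminium filter block and let go of it. Then turn the black knurled collar on the same block until its hidden keyways drop over the keys, push it fully home against the spring, and finish while still holding it there, pushed down with the gripper. Leave the jar, the wrench and the gauge where they are.

Things in the scene. Friction and masses are not known exactly. Their poses are not given: they have to be found in the camera images.
- block: Aluminium filter block fixed to the bench: 90 (x) by 220 (y) by 50 mm high. Origin: centre of its underside, on the bench; z up. Slot at its own y = -60 mm, collar mount at its own y = +55 mm.
- slot (a point): Centre of the slot's mouth, on the block's top face (50 mm above the bench). The slot is 47 mm long along the block's x, 9 mm wide along the block's y, 38 mm deep, with upright walls. Axes as the block's.
- mount (a point): Centre of the collar mount, on the block's top face, 50 mm above the bench; axes as the block's (they tell nothing of the keys). Around it a fixed steel rim, 55 mm inside, 64 mm outside diameter, 12 mm high. Hidden inside: a 31 mm hub with three equal upright keys, 120 degrees apart, 10 mm high, and a central spring plunger that pushes the collar up.
- collar: Loose black knurled cap, 52 mm diameter, 38 mm tall, 0.08 to 0.17 kg. Origin: centre of its underside, z up; its yaw tells nothing. It starts on the tops of the keys, origin 10 mm above the block's top. It fits after a clockwise turn (seen from above) of 0.45 to 1.3 rad, different each time, hidden: feel or watch for it. Three keyways, 120 degrees apart, play 0.13 rad either way.
- collar_top (a point): Centre of the collar's flat top, 98 mm above the bench at the start. Once the keyways meet the keys it sinks about 4 mm by its own weight, then against the spring (3 N rising to 8 N) to fully home: 10 mm below the start, underside on the block's top. Let go, it springs up 6 mm. Grip near its top: fingertips stay over 12 mm above the block (rim).
- cassette: Flat filter cassette, 0.06 to 0.13 kg: steel plate 44 mm wide (x), 6 thick (y), 60 tall, grey grip bar on top 30 (x) by 10 (y) by 24 mm tall; 84 mm in all; symmetric. Origin: centre of its lower edge, z up. Starts upright in the stand, lower edge 8 mm above the bench; fully in the slot its lower edge is 38 mm below the mouth. Grip the bar across y.
- stand: White plastic stand fixed to the bench, 70 by 70 mm, 30 mm high, with an open slot 48 mm (x) by 10 mm (y), 22 mm deep, holding the cassette. Origin: centre of its underside.
- jar: Bystander: closed glass jar, 60 mm diameter, 95 mm tall, loose. Origin: centre of its underside.
- wrench: Bystander: steel wrench, 150 mm long, lying flat on the bench, loose. Its own x runs along it.
- gauge: Bystander: round steel pressure gauge, 60 mm diameter, 22 mm thick, lying face up with a brass stub 25 mm long, loose. Origin: centre of its underside.
Mind the look-alikes: they are no part of the job. What is shaped like the cassette but green is not meant. There is more than one size of the collar; the one meant has the size given above.

How it is judged (in metres and radians):
On the way, in this order (a step that is already met when the one before it is completed fails the run):
1. the cassette is fully down in the block's slot and let go (z of cassette in the frame of slot below -0.034 m and horizontal distance between cassette and slot below 0.004 m and angle between cassette's own z axis and vertical below 0.12 rad and contact force between the fingers and cassette below 0.3 N), for 0.2 s.
2. the collar's keyways have dropped over the keys (horizontal distance between collar and mount below 0.004 m and angle between collar's own z axis and vertical below 0.1 rad and z of collar in the frame of mount below 0.0075 m), for 0.1 s.
At the end, for the whole second after the job is handed in: Cassette in the slot, untouched, lower edge over 34 mm below the mouth, within 4 mm of its centre, within 0.12 rad of upright; collar underside within 2 mm of the block's top, 4 mm of the mount's centre, 0.1 rad of level, still, held by the fingers with over 2 N (all of step 1 and horizontal distance between collar and mount below 0.004 m and angle between collar's own z axis and vertical below 0.1 rad and z of collar in the frame of mount below 0.002 m and contact force between the fingers and collar above 2 N and linear speed of collar below 0.02 m/s); the arm keeps its last pose, push and grip.
It fails at once if a bystander was moved by more than 30 mm or the jar was tipped (distance of any of jar, wrench, gauge from where it was at the start of the episode above 0.03 m or angle between jar's own z axis and vertical above 0.5 rad).
It also fails if it takes over 61 s, if anything falls off the work surface, if the arm or the gripper's body presses on something with over 40 N, if the wrist force passes 120 N, or if a joint passes its speed limit or range.

## Working session

There is one attempt and no reset: what is moved stays moved. The work goes in short steps, Python scripts to look and compute and a tool call to move; the robot and the scene stay as the last step left them, time stands still between calls to the robot, and variables do not carry over. Pictures are saved under pics/ and viewed, about 8 in all and at most 12, crops included, and the job is handed in when it is done.

Besides the shell and the picture viewer there is one more tool, called after "Call:" in YAML: its name, and indented under it one key for each argument. step_arm: Moves the arm, as the interface text tells. Its arguments: {"type":"object","properties":{"motion":{"type":"array","items":{"type":"array","items":{"type":"number"}}},"hand":{"type":"number"},"newtons":{"type":"number"}},"required":["motion"]}

```bash
ls; mkdir -p pics; cat > h.py <<'E'
import numpy as np, cv2, pickle
from scipy.spatial.transform import Rotation as R
from bench import arm, viewer
def pose(c,st=None):
    if 'mount' in c:
        m=np.array(c['mount'],float); st=st or arm.state()
        T=np.eye(4);T[:3,:3]=R.from_quat(st['tool_rot']).as_matrix();T[:3,3]=st['eef_pos'];T=T@m
        return T[:3,:3],T[:3,3]
    r=np.array(c['rotation'],float)
    return (r if r.shape==(3,3) else R.from_quat(r).as_matrix()),np.array(c['position'],float)
def snap(name,tag):
    st=arm.state(); c=viewer.read_camera(name); c['Rw'],c['pw']=pose(c,st)
    pickle.dump(c,open(f'pics/{tag}.pkl','wb')); cv2.imwrite(f'pics/{tag}.png',c['frame'][...,::-1]); return c
def load(tag): return pickle.load(open(f'pics/{tag}.pkl','rb'))
def px2w(c,u,v,z):
    K=np.array(c['mtx']); k=c['k1']
    d=np.array([(u-K[0,2])/K[0,0],(v-K[1,2])/K[1,1]]); s=d.copy()
    for _ in range(30): s=d/(1+k*(s@s))
    ray=c['Rw']@np.array([s[0],-s[1],-1.]); return c['pw']+ray*(z-c['pw'][2])/ray[2]
def w2px(c,p):
    K=np.array(c['mtx']); q=c['Rw'].T@(np.array(p,float)-c['pw']); s=np.array([q[0],-q[1]])/-q[2]; s=s*(1+c['k1']*(s@s))
    return s*[K[0,0],K[1,1]]+[K[0,2],K[1,2]]
E
python3 - <<'E'
from h import *
for n in('top','side'):
    c=snap(n,n+'0'); print(n,c['pw'],c['Rw'].round(3).tolist(),c['mtx'],c['k1'])
s=arm.state();print(s)
E
```

```text
pics
top [488.8824512  -27.92414796 907.2733269 ] [[0.004, 0.994, -0.105], [-1.0, 0.006, 0.014], [0.015, 0.105, 0.994]] [[384.09895536   0.         323.55501322]
 [  0.         384.09895536 193.22539598]
 [  0.           0.           1.        ]] -0.007739375110794275
side [398.89512995 534.89187411 596.35462101] [[-0.948, 0.22, -0.229], [-0.318, -0.619, 0.718], [0.016, 0.754, 0.657]] [[364.66604262   0.         308.41689268]
 [  0.         364.66604262 202.64409506]
 [  0.           0.           1.        ]] -0.07744555919962699
{'t': 0.1, 'q': array([ 1.28298262e+00,  4.23780275e-01,  1.63057739e+00, -2.63357828e-06,
        1.08857299e+00, -1.89902154e-02]), 'dq': array([-0.00114058, -0.00135978,  0.00056042,  0.00279521, -0.00062398,
       -0.00057104]), 'joint_efforts': array([-7.70771985e-04, -5.45614564e+01, -2.74324769e+01,  6.44200668e-02,
        1.88222394e-02, -7.57839871e-06]), 'eef_pos': array([165.83270858, 602.10255536, 221.98373691]), 'tool_rot': array([ 0.70119644, -0.09482855,  0.09468561, -0.70026119]), 'wrist_force': array([ 0.44890594, -0.41456256, -0.0264898 ]), 'wrist_torque': array([0.02550145, 0.00064019, 0.00264156]), 'grip_width': 87.94123934426257}
```

View pics/top0.png

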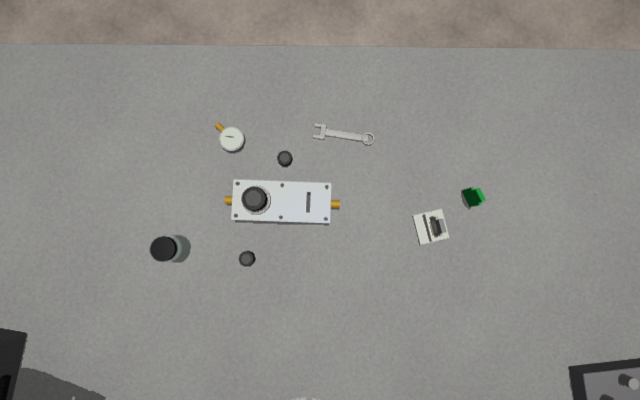

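View pics/side0.png

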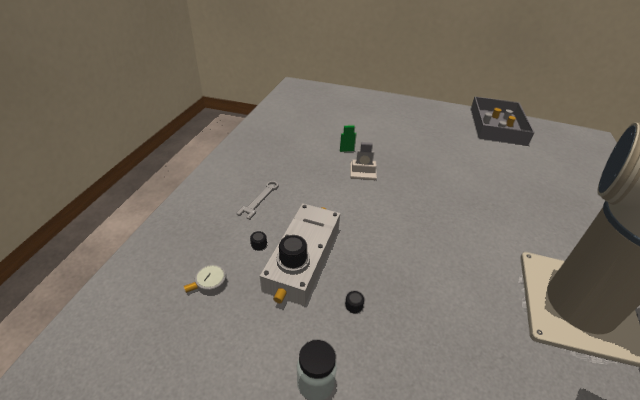

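The top view shows the block with corners near (233,180) and (331,224), its collar at (255,199) and its slot at (308,202). The stand holding the grey cassette is at (431,226).

Possible mix-ups:
- **Cassette:** grey in the stand at (436,226), or green at (473,197). I choose the grey one.
- **Collar:** large one on the mount at (255,199), or small loose caps at (285,158) and (247,258). I choose the one on the mount.

Next is a close crop.

```bash
python3 - <<'E'
from h import *
c=load('top0'); f=c['frame'][...,::-1]
a=cv2.resize(f[170:235,222:342],None,fx=6,fy=6,interpolation=cv2.INTER_CUBIC)
b=cv2.resize(f[200:250,405:455],None,fx=4,fy=4,interpolation=cv2.INTER_CUBIC)
o=np.zeros((600,720,3),np.uint8);o[:390]=a;o[395:595,:200]=b
s=load('side0')['frame'][...,::-1];o[395:595,210:500]=cv2.resize(s[120:190,330:431],(290,200),interpolation=cv2.INTER_CUBIC)
cv2.imwrite('pics/crop1.png',o)
P=px2w
for u,v,z in[(255,199,98),(308,202,50),(282,202,50),(233,180,50),(331,183,50),(331,224,50),(231,221,50),(431,227,30),(436,226,92),(473,197,84)]:print(u,v,P(c,u,v,z).round(1))
E
```

```text
255 199 [561.6 105.1  98. ]
308 202 [559.8  -5.5  50. ]
282 202 [559.5  52.6  50. ]
233 180 [608.5 163.3  50. ]
331 183 [603.  -56.9  50. ]
331 224 [510.9 -57.1  50. ]
231 221 [516.5 165.1  50. ]
431 227 [ 505.6 -286.6   30. ]
436 226 [ 506.6 -279.    92. ]
473 197 [ 569.8 -363.9   84. ]
```

View pics/crop1.png

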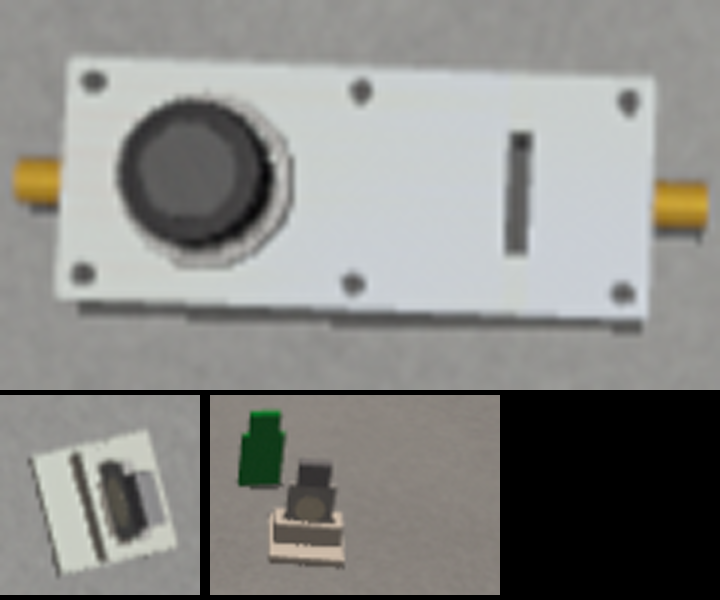

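```bash
python3 - <<'E'
from h import *
c=load('top0'); P=px2w
def A(x,y):return x/6+222-.42, y/6+170-.42
def B(x,y):return x/4+405-.4,(y-395)/4+200-.4
def ang(p,q):d=q-p;return np.arctan2(d[1],d[0])
bc=[P(c,*A(*k),50) for k in[(70,57),(655,77),(648,320),(55,300)]]
print('block',np.mean(bc,0),[np.linalg.norm(bc[i]-bc[i-1]).round(1) for i in range(4)], ang(bc[2],bc[1]),ang(bc[1],bc[0])-np.pi/2)
sl=[P(c,*A(*k),50) for k in[(521,133),(516,255)]]
print('slot',np.mean(sl,0),ang(sl[1],sl[0]))
print('collar',P(c,*A(188,172),98))
sc=[P(c,*B(*k),30) for k in[(33,457),(150,430),(177,548),(57,575)]]
print('stand',np.mean(sc,0),[np.linalg.norm(sc[i]-sc[i-1]).round(1) for i in range(4)],ang(sc[3],sc[0]),ang(sc[2],sc[1]),ang(sc[1],sc[0])-np.pi/2)
t=[P(c,*B(*k),30) for k in[(75,455),(101,560)]];print('line',t,ang(t[1],t[0]))
s=arm.state();print(R.from_quat(s['tool_rot']).as_matrix().round(3)); w=viewer.read_camera('wrist');print(np.array(w['mount']).round(3),w['mtx'],w['k1'])
E
```

```text
block [561.97270798  54.57577825  50.        ] [np.float64(90.9), np.float64(219.2), np.float64(91.0), np.float64(219.7)] -0.02636250811636667 -0.028355804789698125
slot [560.05909512  -5.4848092   50.        ] -0.032401038098360216
collar [563.14628757 109.54616221  98.        ]
stand [ 506.94304176 -285.84792487   30.        ] [np.float64(68.1), np.float64(69.7), np.float64(68.7), np.float64(70.8)] 0.1823908419924414 0.19927112328388621 0.22913037834171535
line [array([ 533.87974054, -269.62763564,   30.        ]), array([ 474.15550948, -283.13699368,   30.        ])] 0.2224521359661315
[[ 0.964 -0.     0.266]
 [-0.266 -0.001  0.964]
 [-0.    -1.    -0.001]]
[[ 1.0000e-03 -9.5800e-01 -2.8700e-01 -7.9110e+01]
 [-1.0000e-03  2.8700e-01 -9.5800e-01 -1.6168e+02]
 [ 1.0000e+00  1.0000e-03 -0.0000e+00  1.1930e+00]
 [ 0.0000e+00  0.0000e+00  0.0000e+00  1.0000e+00]] [[290.29694485   0.         318.12059053]
 [  0.         290.29694485 201.4880651 ]
 [  0.           0.           1.        ]] 0.01438396656225784
```

Block centre is (562.0, 54.6) with yaw -0.028. The sizes check at 91×219 mm. That gives the slot at (560.2, -5.4) and the mount at (563.5, 109.6). The stand is at (507, -286) with yaw about 0.20. I'll move above the stand now.

Call:
step_arm:
  motion:
    - [0.034, -0.036, 0, 0, 0, 0.0225]
    - [0.034, -0.036, 0, 0, 0, 0.0225]
    - [0.034, -0.036, 0, 0, 0, 0.0225]
    - [0.034, -0.036, 0, 0, 0, 0.0225]
    - [0.034, -0.036, 0, 0, 0, 0.0225]
  hand: 0.05

```text
t: 0.65
eef_pos: [336.8, 420.9, 222.6]
tool_rot: [0.705, -0.055, 0.055, -0.705]
wrist_force: [0.4, 1.1, 0.1]
grip_width: 52.1
```

Call:
step_arm:
  motion:
    - [0.034, -0.036, 0, 0, 0, 0.0225]
    - [0.034, -0.036, 0, 0, 0, 0.0225]
    - [0.034, -0.036, 0, 0, 0, 0.0225]
    - [0.034, -0.036, 0, 0, 0, 0.0225]
    - [0.034, -0.036, 0, 0, 0, 0.0225]

```text
t: 1.15
eef_pos: [507.0, 240.8, 222.6]
tool_rot: [-0.707, 0.015, -0.015, 0.707]
wrist_force: [1.1, 1.9, -1.0]
grip_width: 49.8
```

Call:
step_arm:
  motion:
    - [0, -0.048, 0, 0, 0, 0.0225]
    - [0, -0.048, 0, 0, 0, 0.0225]
    - [0, -0.048, 0, 0, 0, 0.0225]
    - [0, -0.048, 0, 0, 0, 0.0225]
    - [0, -0.048, 0, 0, 0, 0.0225]

```text
t: 1.65
eef_pos: [505.5, 0.7, 222.6]
tool_rot: [0.707, 0.025, -0.025, -0.707]
wrist_force: [1.1, -0.4, -0.5]
grip_width: 50.0
```

Call:
step_arm:
  motion:
    - [0, -0.048, 0, 0, 0, 0.0225]
    - [0, -0.048, 0, 0, 0, 0.0225]
    - [0, -0.048, 0, 0, 0, 0.0225]
    - [0, -0.048, 0, 0, 0, 0.0225]
    - [0, -0.048, 0, 0, 0, 0.0225]

```text
t: 2.15
eef_pos: [505.5, -239.4, 222.6]
tool_rot: [-0.704, -0.064, 0.064, 0.704]
wrist_force: [0.9, 1.0, 0.4]
grip_width: 49.7
```

Call:
step_arm:
  motion:
    - [0, -0.048, 0, 0, 0, 0.0225]
    - [0, 0, 0, 0, 0, 0]
    - [0, 0, 0, 0, 0, 0]

```text
t: 2.45
eef_pos: [505.4, -286.1, 222.1]
tool_rot: [-0.703, -0.071, 0.071, 0.704]
wrist_force: [0.0, 0.8, -0.4]
grip_width: 50.4
```

```bash
python3 - <<'E'
from h import *
c=snap('wrist','w1'); s=arm.state();print(s['q'],s['eef_pos'],R.from_quat(s['tool_rot']).as_matrix().round(3).tolist(),s['wrist_force'])
print(w2px(c,[507,-286,92]),w2px(c,[507,-286,30]))
E
```

```text
[-5.34141855e-01  3.59098161e-01  1.73052083e+00  3.45005930e-04
  1.05325883e+00 -2.30777849e+00] [ 505.44598503 -285.03470813  222.1955905 ] [[0.98, -0.001, -0.201], [0.201, 0.001, 0.98], [-0.001, -1.0, 0.001]] [0.05735267 0.43365165 0.40184381]
[316.65276646 194.73887492] [316.85807659 181.58286345]
```

View pics/w1.png

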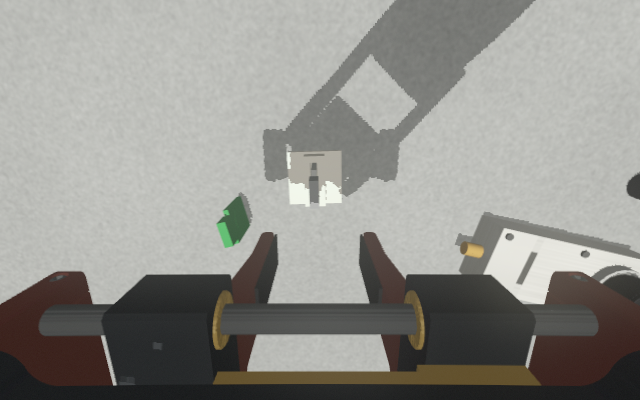

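The cassette is edge-on near (314,187) on the stand, which spans about (288..342, 150..205). The jaws run across it. I'll take an enlarged crop.

```bash
python3 - <<'E'
from h import *
c=load('w1');f=c['frame'][...,::-1]
cv2.imwrite('pics/crop2.png',cv2.resize(f[140:212,275:355],None,fx=8,fy=8,interpolation=cv2.INTER_CUBIC))
E
```

```text
(no output)
```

View pics/crop2.png

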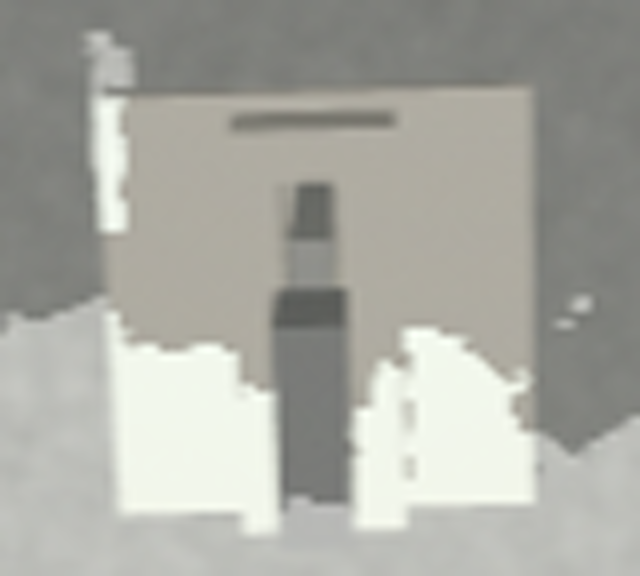

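```bash
python3 - <<'E'
from h import *
c=load('w1')
def C(x,y):return x/8+275-.44,y/8+140-.44
p=px2w(c,*C(313.5,413),92);a=px2w(c,*C(311,327),92);b=px2w(c,*C(317,500),92);l=px2w(c,*C(279,413),92);r=px2w(c,*C(350,413),92)
print(p,np.linalg.norm(a-b),np.linalg.norm(l-r),np.arctan2(*(a-b)[[1,0]]))
k=[px2w(c,*C(*q),30) for q in[(103,93),(533,88),(533,503),(120,515)]];print(np.mean(k,0),np.arctan2(*(k[0]-k[3])[[1,0]]),np.arctan2(*(k[1]-k[2])[[1,0]]),[np.arctan2(*(k[i]-k[j])[[1,0]])-np.pi/2 for i,j in((0,1),(3,2))],[np.linalg.norm(k[i]-k[i-1]).round(1) for i in range(4)])
E
```

```text
[ 503.85035173 -289.71299128   92.        ] 23.208496794145795 9.215676031088591 -2.9117824610131664
[ 502.69918064 -289.41982276   30.        ] -2.9310321386219047 -2.9181063875348467 [np.float64(-2.929571835447664), np.float64(-2.910925310846758)] [np.float64(66.7), np.float64(65.0), np.float64(65.5), np.float64(65.8)]
```

```bash
python3 - <<'E'
from h import *
c=load('w1');f=c['frame'][...,::-1]
print(w2px(c,[560.2,-5.4,50]),w2px(c,[570,-364,84]),c['pw'],c['Rw'].round(3).tolist())
for p in [(507,-286)]:
  y=.2
  for a,b in[(-35,-35),(-35,35),(35,35),(35,-35)]: print(w2px(c,[p[0]+a*np.cos(y)-b*np.sin(y),p[1]+a*np.sin(y)+b*np.cos(y),30]))
o=cv2.resize(f[195:300,400:640],None,fx=3.3,fy=3.3,interpolation=cv2.INTER_CUBIC)
t=load('top0')['frame'][...,::-1];t=cv2.resize(t[205:247,408:452],None,fx=5,fy=5,interpolation=cv2.INTER_CUBIC)
O=np.zeros((o.shape[0]+t.shape[0],o.shape[1],3),np.uint8);O[:o.shape[0]]=o;O[o.shape[0]:,:t.shape[1]]=t
cv2.imwrite('pics/crop3.png',O);print(O.shape)
E
```

```text
[523.74775057 267.48177196] [236.76199679 232.90119768] [ 428.30306953 -300.64635416  383.85925142] [[-0.199, -0.939, -0.281], [0.98, -0.191, -0.058], [0.001, -0.287, 0.958]]
[287.94569872 153.31837799]
[345.72146528 153.34428725]
[344.19327195 208.29593837]
[289.55778669 208.28136242]
(556, 792, 3)
```

View pics/crop3.png

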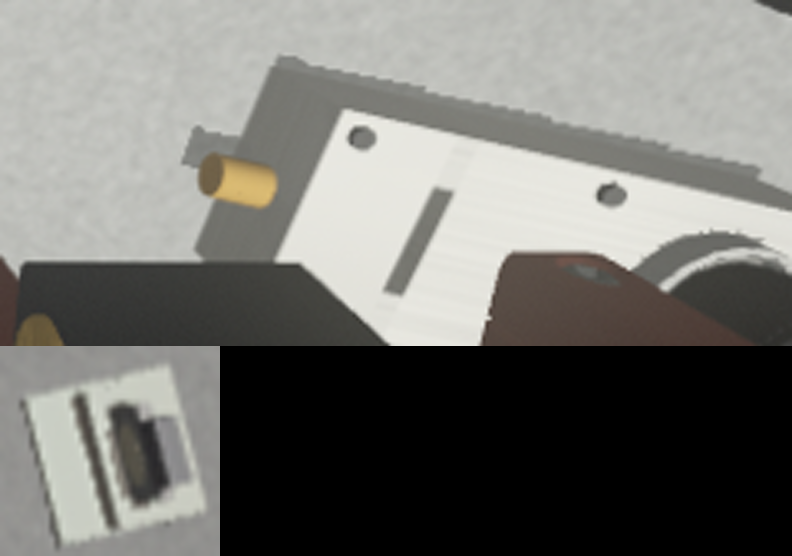

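The stand's measured sizes fit a 70×70 base plate at z≈8, with narrower walls up to 30. I'll recompute with that.

```bash
python3 - <<'E'
from h import *
w=load('w1');c=load('top0')
C=lambda x,y:(x/8+275-.44,y/8+140-.44)
B=lambda x,y:(x/4+405-.4,(y-395)/4+200-.4)
for cam,ks in((w,[C(*q) for q in[(103,93),(533,88),(533,503),(120,515)]]),(c,[B(*q) for q in[(33,457),(150,430),(177,548),(57,575)]])):
  k=[px2w(cam,*q,8) for q in ks]; print(np.mean(k,0),[np.linalg.norm(k[i]-k[i-1]).round(1) for i in range(4)])
a=px2w(w,*C(311,327),92);print('bar near end',a,'centre',a+15*np.array([np.cos(.21),np.sin(.21),0]))
k=[px2w(c,q[0]/5+408-.4,(q[1]-346)/5+205-.4,92) for q in[(140,455)]];print('top dark bar',k)
E
```

```text
[ 507.32450678 -288.72185121    8.        ] [np.float64(70.9), np.float64(69.0), np.float64(69.6), np.float64(69.9)]
[ 507.39595988 -292.31606076    8.        ] [np.float64(69.9), np.float64(71.5), np.float64(70.4), np.float64(72.6)]
bar near end [ 492.72933114 -292.25028171   92.        ] centre [ 507.39979486 -289.12338321   92.        ]
top dark bar [array([ 505.73826523, -278.14285763,   92.        ])]
```

Both fits now give 70 mm sizes, and the two cameras differ by about 3.5 mm in y. I'll descend at the mean and grip lightly.

Call:
step_arm:
  motion:
    - [0.002, -0.004, -0.04, 0, 0, 0.005]
    - [0, 0, -0.04, 0, 0, 0]
    - [0, 0, -0.04, 0, 0, 0]
    - [0, 0, -0.038, 0, 0, 0]
    - [0, 0, 0, 0, 0, 0]
  hand: 0.03
  newtons: 6

```text
t: 3.0
eef_pos: [504.8, -285.6, 60.2]
tool_rot: [-0.701, -0.072, 0.077, 0.705]
wrist_force: [-0.2, -0.7, -0.1]
grip_width: 30.2
```

Call:
step_arm:
  motion:
    - [0, 0, 0, 0, 0, 0]
    - [0, 0, 0, 0, 0, 0]
    - [0, 0, 0, 0, 0, 0]
    - [0, 0, 0, 0, 0, 0]
    - [0, 0, 0, 0, 0, 0]
  hand: 0.0

```text
t: 3.5
eef_pos: [509.4, -290.1, 67.0]
tool_rot: [0.704, 0.075, -0.072, -0.703]
wrist_force: [0.3, 1.4, 7.1]
grip_width: 10.1
```

```bash
python3 - <<'E'
from h import *
c=snap('wrist','w2'); s=arm.state();print(s['eef_pos'],R.from_quat(s['tool_rot']).as_matrix().round(3).tolist(),s['wrist_force'],s['wrist_torque'],s['grip_width'])
f=c['frame'][...,::-1];cv2.imwrite('pics/w2c.png',cv2.resize(f[130:330,200:460],None,fx=3,fy=3))
E
```

```text
[ 509.42992183 -290.11848335   66.98206535] [[0.978, 0.004, -0.207], [0.207, -0.002, 0.978], [0.003, -1.0, -0.002]] [-0.08773494  1.22873465  8.04644312] [ 0.38246495 -0.00486593  0.05207044] 10.298989402239894
```

View pics/w2c.png

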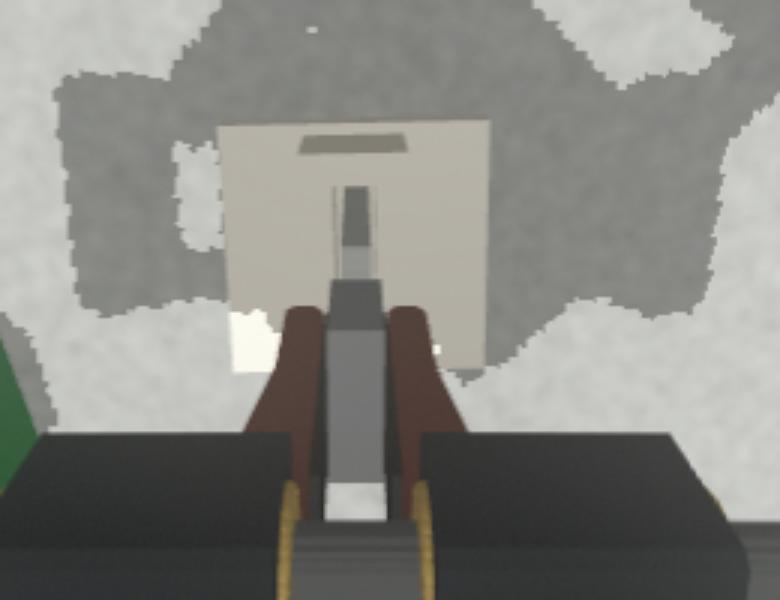

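Gripped at 10.1 mm, which matches the bar; in the picture the bar at (357,405) lies between the pads. I'll firm the grip, let it settle and start lifting.

Call:
step_arm:
  motion:
    - [0, 0, 0, 0, 0, 0]
    - [0, 0, 0, 0, 0, 0]
    - [0, 0, 0, 0, 0, 0]
  newtons: 25

```text
t: 3.85
eef_pos: [509.4, -290.1, 67.0]
tool_rot: [0.704, 0.075, -0.072, -0.703]
wrist_force: [-0.0, 1.4, 7.5]
grip_width: 10.0
```

Call:
step_arm:
  motion:
    - [0, 0, 0.01, 0, 0, 0]
    - [0, 0, 0.02, 0, 0, 0]
    - [0, 0, 0.03, 0, 0, 0]
    - [0, 0, 0.02, 0, 0, 0]
    - [0, 0, 0, 0, 0, 0]

```text
t: 4.35
eef_pos: [509.7, -290.6, 148.4]
tool_rot: [0.705, 0.075, -0.072, -0.702]
wrist_force: [1.3, 0.4, -0.5]
grip_width: 9.7
```

Call:
step_arm:
  motion:
    - [0, 0, 0, 0, 0, 0]
    - [0, 0, 0, 0, 0, 0]

```text
t: 4.55
eef_pos: [507.2, -289.0, 143.7]
tool_rot: [-0.703, -0.073, 0.074, 0.704]
wrist_force: [-0.3, 0.4, -0.4]
grip_width: 9.9
```

Lifted; the 7.5 N was the cassette pressing on the stand floor as the grip closed. That puts its lower edge about 59 mm below the TCP. Next I'll carry it above the slot.

Call:
step_arm:
  motion:
    - [0.0088, 0.03, 0.005, 0, 0, -0.039]
    - [0.0088, 0.048, 0, 0, 0, -0.039]
    - [0.0088, 0.048, 0, 0, 0, -0.039]
    - [0.0088, 0.048, 0, 0, 0, -0.039]
    - [0.0088, 0.048, 0, 0, 0, -0.039]

```text
t: 5.05
eef_pos: [551.2, -65.6, 148.3]
tool_rot: [-0.707, -0.003, 0.005, 0.707]
wrist_force: [0.8, -0.6, -1.2]
grip_width: 9.7
```

Call:
step_arm:
  motion:
    - [0.0088, 0.044, 0, 0, 0, -0.039]
    - [0, 0.0206, -0.01, 0, 0, 0]
    - [0, 0, -0.01, 0, 0, 0]
    - [0, 0, 0, 0, 0, 0]
    - [0, 0, 0, 0, 0, 0]

```text
t: 5.55
eef_pos: [560.1, -3.9, 128.8]
tool_rot: [0.707, -0.01, 0.009, -0.707]
wrist_force: [0.1, -1.0, -0.9]
grip_width: 9.6
```

```bash
python3 - <<'E'
from h import *
c=snap('wrist','w3'); s=arm.state();print(s['eef_pos'],R.from_quat(s['tool_rot']).as_matrix().round(3).tolist(),s['wrist_force'],s['grip_width'])
f=c['frame'][...,::-1];cv2.imwrite('pics/w3c.png',cv2.resize(f[150:270,245:405],None,fx=5,fy=5,interpolation=cv2.INTER_CUBIC))
print(w2px(c,[560.2,-5.4,50]))
E
```

```text
[560.50671067  -4.06684936 129.28003908] [[1.0, -0.001, 0.027], [-0.027, -0.0, 1.0], [-0.001, -1.0, -0.0]] [-0.09903903  0.83804712  0.017568  ] 10.097062254273654
[314.94032464 209.14435714]
```

View pics/w3c.png

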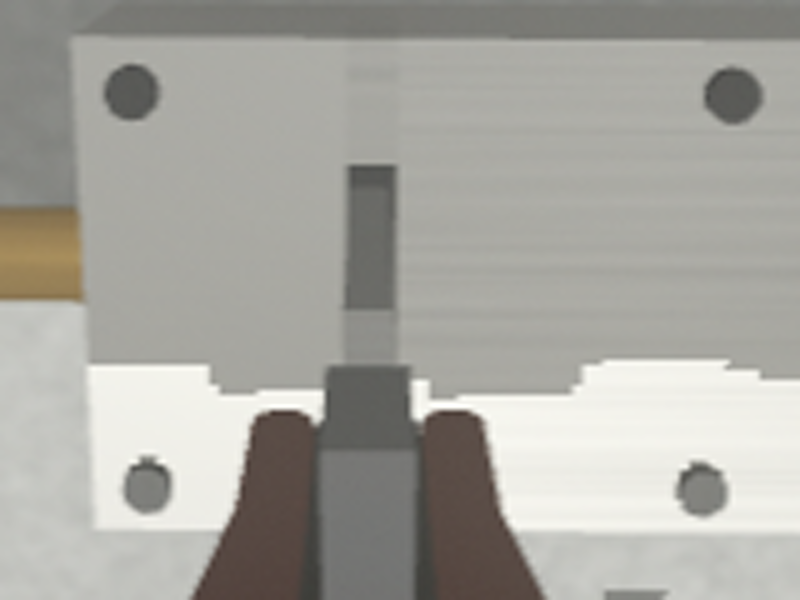

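```bash
python3 - <<'E'
from h import *
c=load('w3');f=c['frame'][...,::-1]
cr=lambda p:((w2px(c,p)+.4-[245,150])*5).round(0)
y0=-.028;Rz=lambda o,a,b,z:[o[0]+a*np.cos(y0)-b*np.sin(y0),o[1]+a*np.sin(y0)+b*np.cos(y0),z]
t=(560.5,-4.1);zb=129.3-59
for z in(zb,zb+60):print('plate',z,cr(Rz(t,-22,-3,z)),cr(Rz(t,-22,3,z)))
print('bar',cr(Rz(t,-15,-5,zb+60)),cr(Rz(t,-15,5,zb+60)),cr(Rz(t,-15,-5,zb+84)),cr(Rz(t,-15,5,zb+84)))
s=(560.2,-5.4)
print('slot',cr(Rz(s,-23.5,-4.5,50)),cr(Rz(s,-23.5,4.5,50)))
b=(562,54.6)
print('screws/corner block',cr(Rz(b,-45,-110,50)),cr(Rz(b,45,-110,50)))
o=cv2.resize(f[175:232,300:340],None,fx=10,fy=10,interpolation=cv2.INTER_NEAREST).astype(float)
o=np.clip((o-60)*1.8,0,255).astype(np.uint8)
cv2.imwrite('pics/w3d.png',o)
g=f[:,:,1].astype(int)
for v in(182,184,186,188,192,200,208,214,220):print(v,g[v,308:334])
E
```

```text
plate 70.30000000000001 [339. 206.] [378. 206.]
plate 130.3 [330. 334.] [381. 334.]
bar [313. 390.] [398. 390.] [305. 477.] [402. 477.]
slot [325. 166.] [378. 166.]
screws/corner block [49. 39.] [ 79. 532.]
182 [170 171 171 171 171 170 167 164 164 165 164 164 164 164 164 164 166 169
 170 169 170 170 169 170 169 171]
184 [171 171 171 171 171 162 129  88  89  89  87  88  89  88  89  97 140 172
 172 173 173 173 172 172 172 172]
186 [171 171 171 170 171 162 129  89  89  88  88  88  88  88  88  99 140 169
 169 169 169 169 169 169 169 169]
188 [171 171 171 171 171 162 133 106 106 106 106 105 106 107 100  98 141 169
 169 169 170 170 170 171 169 170]
192 [170 170 170 170 171 162 132 107 106 107 106 107 106 106 100 100 142 170
 169 171 170 170 170 171 170 170]
200 [169 169 169 169 169 160 128 107 106 107 106 107 106 107 102 112 147 171
 169 170 170 170 170 170 170 169]
208 [167 168 167 168 169 151 107 107 107 107 107 107 107 107 107 117 147 169
 169 169 170 170 170 170 171 169]
214 [168 168 168 168 166 155 144 143 143 143 142 143 143 143 143 139 149 171
 171 171 171 172 170 170 170 171]
220 [166 166 166 166 166 158 141 141 142 142 142 141 141 141 142 143 154 169
 168 169 168 168 169 169 168 169]
```

In the picture the slot is at crop (371,165…) and the plate's lower edge at about (366,187). The plate is roughly 2.6 mm short in x and 0.9 mm short in y. I'll correct that and descend, watching the force.

Call:
step_arm:
  motion:
    - [0.0026, 0.0009, 0, 0, 0, 0.0]
    - [0, 0, -0.008, 0, 0, 0]
    - [0, 0, -0.006, 0, 0, 0]
    - [0, 0, 0, 0, 0, 0]
    - [0, 0, 0, 0, 0, 0]

```text
t: 6.1
eef_pos: [563.1, -2.1, 115.3]
tool_rot: [0.707, -0.009, 0.009, -0.707]
wrist_force: [-0.1, -1.1, -0.8]
grip_width: 10.0
```

```bash
python3 - <<'E'
from h import *
c=snap('wrist','w4'); s=arm.state();print(s['eef_pos'],s['wrist_force'],s['grip_width'])
g=c['frame'][:,:,1].astype(int)
for v in range(170,216,2):print(v,g[v,308:332])
E
```

```text
[563.28279707  -2.02402031 115.56520629] [-0.4195725   0.03214524 -0.14800477] 9.54845893642417
170 [173 173 173 170 167 167 167 167 167 167 167 167 167 167 169 172 172 173
 172 172 172 172 173 172]
172 [173 173 173 171 168 168 168 168 168 168 168 168 169 168 170 174 174 175
 175 175 175 175 175 175]
174 [172 172 173 170 168 169 169 167 168 168 168 168 169 167 170 173 172 172
 173 172 173 173 173 172]
176 [173 172 172 170 167 167 167 167 167 167 167 167 167 168 169 171 171 170
 171 171 170 171 171 171]
178 [172 173 172 171 168 168 167 168 168 168 168 168 168 168 170 172 172 172
 171 171 172 172 172 171]
180 [171 172 172 168 166 165 165 166 167 166 167 167 166 167 168 172 172 170
 170 171 171 170 171 171]
182 [172 172 171 168 165 165 165 165 165 165 165 165 165 165 167 170 171 171
 171 170 171 171 171 171]
184 [172 172 167 144 101  87  88  88  88  87  87  87  88  96 141 173 173 173
 174 173 173 172 173 172]
186 [172 172 167 144 101  88  88  87  88  87  88  88  87  96 139 170 170 171
 169 170 170 170 170 170]
188 [172 171 167 144 101  89  95 106 106 106 107 106 105 106 138 169 169 170

[... 664 characters left out ...]
 102  94 105 105 106 106 106 106 105 106 122 155 172 172
 172 172 172 172 172 172]
204 [169 169 164 142 103  94 104 106 107 106 106 106 105 106 113 143 168 168
 168 168 168 168 168 168]
206 [168 169 165 143 103  94 105 107 106 107 107 106 107 107 114 145 170 170
 170 170 170 170 171 170]
208 [169 169 165 143 102  97 106 106 107 106 106 106 105 107 106 138 168 169
 168 170 170 169 169 169]
210 [168 169 165 143 103  95 106 107 107 106 106 107 106 106 107 139 171 171
 172 171 170 170 170 170]
212 [168 168 164 142 107 119 141 142 141 141 142 141 141 141 141 155 172 172
 173 172 173 172 172 172]
214 [169 168 164 143 108 121 144 144 143 143 143 143 144 143 144 153 165 166
 165 166 165 166 166 166]
```

Call:
step_arm:
  motion:
    - [0, -0.0009, 0, 0, 0, 0]
    - [0, 0, 0, 0, 0, 0]
    - [0, 0, 0, 0, 0, 0]

```text
t: 6.45
eef_pos: [563.4, -2.8, 115.8]
tool_rot: [0.707, -0.009, 0.009, -0.707]
wrist_force: [0.2, 0.3, -0.8]
grip_width: 9.3
```

```bash
cat > g.py <<'E'
from h import *
import sys
c=snap('wrist',sys.argv[1]); s=arm.state();print(s['eef_pos'],s['wrist_force'],s['grip_width'])
g=c['frame'][:,:,1].astype(int)
for v in (184,186,188,190,204,210):print(v,g[v,306:328])
E
python3 g.py w5
```

```text
[563.44101599  -2.8341026  115.82936133] [-0.3283888  -0.47417111 -0.65015378] 9.679690771604152
184 [172 171 172 172 171 168 143  96  88  88  89  89  87  87  87  88  96 140
 172 172 171 172]
186 [172 172 172 172 171 168 143  97  89  88  88  88  87  88  89  89  97 138
 169 169 169 170]
188 [171 171 171 171 171 167 143  96  96 105 106 106 106 106 106 106 109 141
 170 170 171 170]
190 [170 171 171 171 171 166 142  97  96 107 106 106 106 105 106 107 116 148
 171 171 172 172]
204 [169 170 169 170 169 164 142 103 104 107 107 106 106 107 106 106 112 143
 168 168 168 168]
210 [168 168 169 168 168 164 141 104 108 106 107 107 107 106 107 107 108 140
 173 172 173 173]
```

Call:
step_arm:
  motion:
    - [0, -0.0006, 0, 0, 0, 0]
    - [0, 0, -0.004, 0, 0, 0]
    - [0, 0, -0.003, 0, 0, 0]
    - [0, 0, -0.003, 0, 0, 0]
    - [0, 0, 0, 0, 0, 0]

```text
t: 7.0
eef_pos: [562.9, -3.4, 105.0]
tool_rot: [-0.707, 0.009, -0.009, 0.707]
wrist_force: [-0.2, 0.5, -0.8]
grip_width: 9.8
```

```bash
python3 g.py w6
```

```text
[563.11337903  -3.45097796 105.29937941] [ 0.23359611 -0.45618713 -0.2314825 ] 9.87992093212095
184 [173 173 173 173 173 173 171 167 166 165 166 166 166 166 167 166 167 166
 168 171 171 171]
186 [173 173 173 173 173 173 164 133 108 108 108 108 108 108 109 108 107 117
 148 172 172 172]
188 [173 172 172 172 172 173 160 118  97 107 106 107 106 106 106 105 100  99
 144 173 173 173]
190 [172 172 172 173 173 172 160 118  96 106 106 106 106 106 107 107 100 100
 142 170 170 170]
204 [171 171 171 171 171 171 159 122 103 106 105 107 107 106 107 106 106 117
 147 168 167 168]
210 [171 170 170 170 170 170 158 124 106 107 106 106 106 106 107 107 106 116
 148 170 171 171]
```

The lower edge is in the slot mouth, with gaps on both sides and no force. I'll continue down.

Call:
step_arm:
  motion:
    - [0, 0, -0.004, 0, 0, 0]
    - [0, 0, -0.004, 0, 0, 0]
    - [0, 0, -0.004, 0, 0, 0]
    - [0, 0, 0, 0, 0, 0]

```text
t: 7.45
eef_pos: [562.9, -3.4, 93.0]
tool_rot: [-0.707, 0.009, -0.009, 0.707]
wrist_force: [0.1, 0.2, -0.6]
grip_width: 9.9
```

Call:
step_arm:
  motion:
    - [0, 0, -0.004, 0, 0, 0]
    - [0, 0, -0.004, 0, 0, 0]
    - [0, 0, -0.004, 0, 0, 0]
    - [0, 0, 0, 0, 0, 0]

```text
t: 7.85
eef_pos: [562.9, -3.4, 81.0]
tool_rot: [-0.707, 0.009, -0.009, 0.707]
wrist_force: [0.1, 0.6, -0.8]
grip_width: 9.7
```

Call:
step_arm:
  motion:
    - [0, 0, -0.004, 0, 0, 0]
    - [0, 0, -0.003, 0, 0, 0]
    - [0, 0, -0.002, 0, 0, 0]
    - [0, 0, -0.001, 0, 0, 0]
    - [0, 0, 0, 0, 0, 0]

```text
t: 8.35
eef_pos: [563.3, -3.5, 71.5]
tool_rot: [-0.707, 0.009, -0.009, 0.707]
wrist_force: [1.1, 0.6, -1.4]
grip_width: 9.8
```

Call:
step_arm:
  motion:
    - [0, 0, -0.001, 0, 0, 0]
    - [0, 0, -0.001, 0, 0, 0]
    - [0, 0, 0, 0, 0, 0]

```text
t: 8.65
eef_pos: [563.7, -3.5, 71.0]
tool_rot: [0.707, -0.009, 0.009, -0.707]
wrist_force: [-3.7, -1.0, 11.7]
grip_width: 9.9
```

The bottom is reached at the predicted TCP height of 71. I'll release, rise and go to the collar.

Call:
step_arm:
  motion:
    - [0, 0, 0.001, 0, 0, 0]
    - [0, 0, 0, 0, 0, 0]
    - [0, 0, 0, 0, 0, 0]
    - [0, 0, 0, 0, 0, 0]
  hand: 0.04

```text
t: 9.05
eef_pos: [563.3, -3.4, 70.5]
tool_rot: [0.707, -0.009, 0.009, -0.707]
wrist_force: [0.1, -0.8, -0.1]
grip_width: 37.9
```

Call:
step_arm:
  motion:
    - [0, 0, 0.01, 0, 0, 0]
    - [0, 0, 0.03, 0, 0, 0]
    - [0, 0, 0.04, 0, 0, 0]
    - [0, 0, 0.01, 0, 0, 0]
    - [0, 0, 0, 0, 0, 0]

```text
t: 9.55
eef_pos: [564.7, -3.5, 163.0]
tool_rot: [0.707, -0.007, 0.01, -0.707]
wrist_force: [-0.2, -0.0, -0.9]
grip_width: 40.2
```

Call:
step_arm:
  motion:
    - [0, 0.03, 0, 0, 0, 0]
    - [0.0006, 0.04, 0, 0, 0, 0]
    - [0, 0.035, 0, 0, 0, 0]
    - [0, 0.0099, 0, 0, 0, 0]
    - [0, 0, 0, 0, 0, 0]
  hand: 0.085

```text
t: 10.05
eef_pos: [563.1, 112.4, 159.4]
tool_rot: [0.707, -0.009, 0.007, -0.707]
wrist_force: [0.0, 0.1, 0.1]
grip_width: 76.7
```

```bash
python3 - <<'E'
from h import *
c=snap('wrist','w7'); s=arm.state();print(s['eef_pos'],s['wrist_force'],s['grip_width'],s['q'])
t=snap('top','top7')
f=c['frame'][...,::-1]; o=np.zeros((580,640,3),np.uint8); o[:400]=f; o[400:,:]=cv2.resize(t['frame'][...,::-1][170:230,222:435],(640,180))
cv2.imwrite('pics/w7c.png',o)
print(w2px(c,[563.5,111.5,98]),w2px(c,[560.3,-3.4,96]))
E
```

```text
[563.21787077 111.33190545 159.59949973] [ 0.36435239 -1.67083366  0.68353504] 80.37788176298933 [ 1.74621468e-01  4.30763829e-01  1.78904484e+00 -4.53570735e-04
  9.23739744e-01 -1.37205769e+00]
[315.52042926 216.09139649] [175.02714981 214.71213513]
```

View pics/w7c.png

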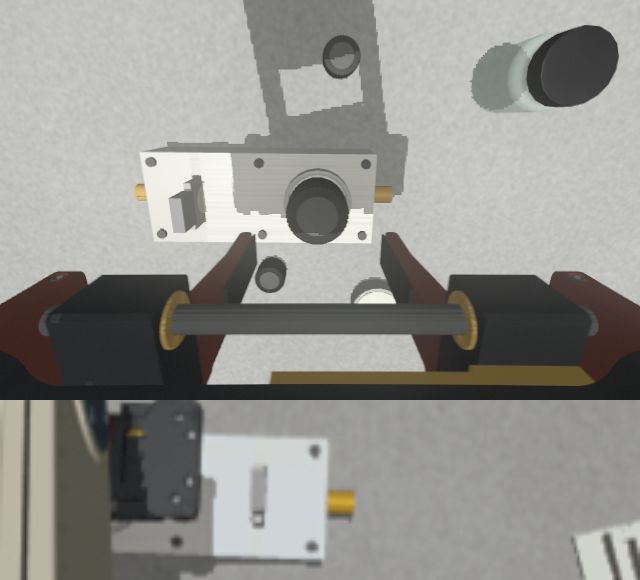

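The view shows the cassette upright in the slot at (187,205) and the collar top at about (317,214) against a predicted (315.5,216). The position is good, so I'll descend around the collar.

Call:
step_arm:
  motion:
    - [0, 0, -0.025, 0, 0, 0]
    - [0, 0, -0.03, 0, 0, 0]
    - [0, 0, -0.02, 0, 0, 0]
    - [0, 0, -0.009, 0, 0, 0]
    - [0, 0, 0, 0, 0, 0]

```text
t: 10.65
eef_pos: [563.1, 110.2, 75.5]
tool_rot: [0.707, -0.01, 0.008, -0.707]
wrist_force: [-0.5, 0.0, -0.1]
grip_width: 84.9
```

Call:
step_arm:
  motion:
    - [0, 0, 0, 0, 0, 0]
    - [0, 0, 0, 0, 0, 0]
    - [0, 0, 0, 0, 0, 0]
    - [0, 0, 0, 0, 0, 0]
    - [0, 0, 0, 0, 0, 0]
  hand: 0.04
  newtons: 6

```text
t: 11.15
eef_pos: [564.3, 111.6, 77.2]
tool_rot: [-0.707, 0.009, -0.009, 0.707]
wrist_force: [-0.8, -0.6, 3.1]
grip_width: 52.0
```

Call:
step_arm:
  motion:
    - [0, 0, 0, 0, 0, 0]
    - [0, 0, 0, 0, 0, 0]

```text
t: 11.35
eef_pos: [564.3, 111.6, 77.2]
tool_rot: [-0.707, 0.009, -0.009, 0.707]
wrist_force: [-0.6, 0.3, 4.9]
grip_width: 52.0
```

Gripped at 52.0 mm, the right collar, with negligible side force. I'll firm the grip, press lightly and turn clockwise.

Call:
step_arm:
  motion:
    - [0, 0, 0, 0, 0, 0]
    - [0, 0, -0.001, 0, 0, 0]
    - [0, 0, 0, 0, 0, -0.05]
    - [0, 0, 0, 0, 0, -0.05]
    - [0, 0, 0, 0, 0, -0.05]
  newtons: 30

```text
t: 11.85
eef_pos: [565.1, 111.6, 77.0]
tool_rot: [-0.704, 0.062, -0.063, 0.704]
wrist_force: [-0.9, 0.5, 11.6]
grip_width: 51.2
```

Call:
step_arm:
  motion:
    - [0, 0, 0, 0, 0, -0.05]
    - [0, 0, 0, 0, 0, -0.05]
    - [0, 0, 0, 0, 0, -0.05]
    - [0, 0, 0, 0, 0, 0]

```text
t: 12.25
eef_pos: [565.3, 111.6, 77.0]
tool_rot: [-0.697, 0.114, -0.116, 0.698]
wrist_force: [0.1, -0.6, 11.0]
grip_width: 51.4
```

Call:
step_arm:
  motion:
    - [0, 0, 0, 0, 0, -0.05]
    - [0, 0, 0, 0, 0, -0.05]
    - [0, 0, 0, 0, 0, -0.05]
    - [0, 0, 0, 0, 0, 0]

```text
t: 12.65
eef_pos: [565.1, 111.5, 76.6]
tool_rot: [-0.687, 0.166, -0.168, 0.687]
wrist_force: [1.4, -0.8, 7.0]
grip_width: 51.2
```

Call:
step_arm:
  motion:
    - [0, 0, 0, 0, 0, -0.05]
    - [0, 0, 0, 0, 0, -0.05]
    - [0, 0, 0, 0, 0, 0]

```text
t: 12.95
eef_pos: [563.7, 111.4, 75.5]
tool_rot: [0.678, -0.201, 0.201, -0.678]
wrist_force: [0.6, -0.3, -2.0]
grip_width: 51.4
```

Call:
step_arm:
  motion:
    - [0, 0, 0, 0, 0, -0.05]
    - [0, 0, 0, 0, 0, -0.05]
    - [0, 0, 0, 0, 0, 0]

```text
t: 13.25
eef_pos: [563.4, 111.5, 75.2]
tool_rot: [0.667, -0.234, 0.234, -0.667]
wrist_force: [1.0, -0.3, -2.1]
grip_width: 51.2
```

The push force vanished after a turn of about 0.5 rad, so the keys have met the keyways. Now I'll push down.

Call:
step_arm:
  motion:
    - [0, 0, -0.001, 0, 0, 0]
    - [0, 0, -0.001, 0, 0, 0]
    - [0, 0, -0.001, 0, 0, 0]
    - [0, 0, 0, 0, 0, 0]
    - [0, 0, 0, 0, 0, 0]

```text
t: 13.75
eef_pos: [563.7, 111.4, 72.7]
tool_rot: [0.667, -0.234, 0.234, -0.667]
wrist_force: [-1.6, 1.0, 2.3]
grip_width: 51.6
```

Call:
step_arm:
  motion:
    - [0, 0, -0.001, 0, 0, 0]
    - [0, 0, -0.001, 0, 0, 0]
    - [0, 0, -0.001, 0, 0, 0]
    - [0, 0, 0, 0, 0, 0]

```text
t: 14.15
eef_pos: [563.8, 111.4, 69.6]
tool_rot: [0.667, -0.234, 0.234, -0.667]
wrist_force: [-3.5, -0.1, 4.0]
grip_width: 51.7
```

Call:
step_arm:
  motion:
    - [0, 0, -0.001, 0, 0, 0]
    - [0, 0, -0.001, 0, 0, 0]
    - [0, 0, -0.001, 0, 0, 0]
    - [0, 0, 0, 0, 0, 0]

```text
t: 14.55
eef_pos: [563.8, 111.4, 67.3]
tool_rot: [0.667, -0.234, 0.234, -0.667]
wrist_force: [-5.6, -0.8, 10.3]
grip_width: 51.2
```

Call:
step_arm:
  motion:
    - [0, 0, -0.001, 0, 0, 0]
    - [0, 0, -0.001, 0, 0, 0]
    - [0, 0, 0, 0, 0, 0]
    - [0, 0, 0, 0, 0, 0]

```text
t: 14.95
eef_pos: [563.8, 111.5, 67.1]
tool_rot: [0.667, -0.234, 0.234, -0.667]
wrist_force: [-12.2, -1.4, 30.7]
grip_width: 51.3
```

Hard stop at 67.1 mm, a drop of 10 mm. I'll ease the push slightly and check it visually.

Call:
step_arm:
  motion:
    - [0, 0, 0.0008, 0, 0, 0]
    - [0, 0, 0, 0, 0, 0]
    - [0, 0, 0, 0, 0, 0]

```text
t: 15.25
eef_pos: [563.8, 111.4, 67.2]
tool_rot: [0.667, -0.234, 0.234, -0.667]
wrist_force: [-9.7, -1.5, 22.0]
grip_width: 51.2
```

```bash
python3 - <<'E'
from h import *
c=snap('side','side8'); w=snap('wrist','w8'); s=arm.state();print(s['eef_pos'],s['wrist_force'],s['grip_width'])
a=c['frame'][...,::-1][170:310,230:370];b=w['frame'][...,::-1][130:330,200:440]
o=np.zeros((480,800,3),np.uint8);o[:400,:400]=cv2.resize(a,(400,400),interpolation=cv2.INTER_CUBIC);o[:333,400:]=cv2.resize(b,(400,333),interpolation=cv2.INTER_CUBIC)
cv2.imwrite('pics/end.png',o)
for z in(88,98):
  print([((w2px(w,[563.5+r*np.cos(t),111.5+r*np.sin(t),z])-[200,130])*400/240+[400,0]).round(0).tolist() for r,t in((0,0),(26,np.pi),(26,0))])
  print([((w2px(c,[563.5,111.5,z])-[230,170])*400/140).round(0).tolist()])
E
```

```text
[563.80412493 111.42861615  67.18848521] [-9.42409387 -0.59335012 23.19952726] 51.6187512774794
[[593.0, 228.0], [541.0, 170.0], [642.0, 282.0]]
[[178.0, 224.0]]
[[593.0, 245.0], [538.0, 184.0], [644.0, 301.0]]
[[178.0, 213.0]]
```

View pics/end.png

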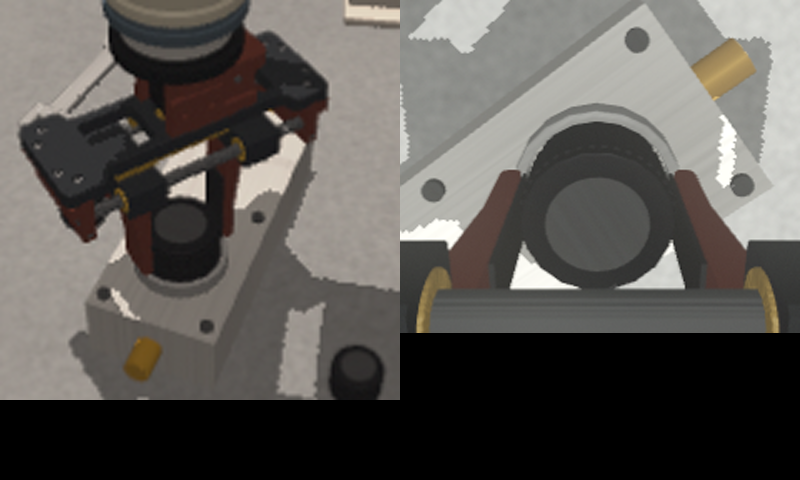

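The collar top is at (597,223) in the wrist crop; the prediction is (593,228) if home and 245 if not. The side view also agrees, (180,222) against (178,224). The collar is home, so I'll hand in.

```bash
python3 -c "
from bench import close_job; print(close_job())"
```

```text
the job is handed in; nothing more can be done
None
```

The job is handed in, and my last checks show both parts in place; the hand-in itself gives no verdict.

- **Cassette:** I took the grey one from the stand and slid it into the slot. It touched bottom at TCP height 71 mm, the height I predicted. I then let go and saw it standing upright in the slot from above. I did not look at it again after that.
- **Collar:** I gripped the 52 mm collar on the mount and turned it clockwise under light pressure. The push force vanished at about 0.5 rad, and I had turned about 0.65 rad in all. I then pressed it down 10 mm to a hard stop. Both the side and wrist views put its top at the fully home height of about 88 mm.
- **At hand-in:** the arm was still pushing down with about 22 N and gripping at 30 N, at about 15 s of the 61 s allowed. There was also a side force of about 9 N along x, from a small offset between the gripper and the collar.
- **Disagreements:** the top and wrist cameras differed by about 3.5 mm in y. I resolved this by lining up close to the slot and by feel. The stand also has a low base plate, which threw off my first estimate until I corrected for it.
- **Bystanders:** I did not go near the jar, wrench or gauge, and I did not measure their positions again at the end.

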